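# Clear the timer off the block heater and hold its lid open

## Task

I need to load the wells of the block heater (small white box with a blue lid). First take the timer off its lid and set it down (do not drop it), face up, on the middle of the black mat; then lift the lid by its black tongue and hold it open at 60 degrees. The lid falls shut if let go, so finish while still holding it there with the gripper; leave the beaker, the white sample rack and the grey tube cassette that stand round it where they are.

Things in the scene. Friction and masses are not known exactly. Their poses are not given: they have to be found in the camera images.
- heater: dry-block heater fixed to the bench: a white cabinet 190 (x) x 160 (y) x 97 mm under a blue lid. Origin: centre of its underside, on the bench; x points from its front panel to its back, z up; yaw within 0.25 rad of the world frame. Lid: flat plate 172 x 150 x 14 mm, 0.25 kg, its flat top 113 mm above the bench when shut.
- lid (a joint): angle of the blue lid in rad: 0 shut (firm stop), grows as the front edge rises, stop at 1.6; 60 degrees = 1.047. Hinged at the back about an axis along the heater's y. Its weight and a weak spring push it shut (1 to 2 N at the tongue, hardly any friction in the hinge), so it falls shut from any angle when let go.
- lid_hinge (a point): point on the lid's hinge axis at its middle: 85 mm behind the heater's centre (+x of the heater), 100 mm above the bench. The axis runs along the heater's y.
- lid_grip (a point): grip point in the black tongue on the lid's front edge: a flat bar 30 mm wide (y), 12 mm thick, standing out 47 mm, its free end 19 mm beyond this point. The frame turns with the lid; the point lies 203 mm in front of the hinge axis and 6 mm above it (lid frame), so 106 mm above the bench when shut. Pinched across its width, the tongue can turn between the fingers.
- timer: small white laboratory timer, 60 (x) x 66 (y) x 18 mm, light, with a display and keys on top; starts lying face up on the lid. Origin: centre of its underside; z points out of its face. It is gripped across its 60 mm (x).
- mat: square black rubber mat, 110 x 110 x 3 mm, fixed flat on the bench, to the left or the right of the heater. Origin: centre of its underside, on the bench.
- beaker: white beaker, 65 mm across, 80 mm high, standing on the bench on the side of the heater where the mat is not; to be left alone. Origin: centre of its underside.
- sample_rack: white sample rack, 27 (x) x 140 (y) x 58 mm, standing on the bench to the left of the heater; to be left alone. Origin: centre of its underside.
- cassette: dark grey tube cassette, 31 (x) x 133 (y) x 68 mm, standing on the bench at the far left; to be left alone. Origin: centre of its underside.
Things that resemble listed ones, but are neither listed nor needed, are in the scene too. What is shaped like the timer but pink or yellow is not meant.

How it is judged:
On the way, in this order (a step that is already met when the one before it is completed fails the run):
1. the timer lies face up on the middle of the mat, released, the lid still shut (horizontal distance between timer and mat below 0.035 m and height (world z) of timer below 0.008 m and angle between timer's own z axis and vertical below 0.1 rad and contact force between timer and the fingers below 0.05 N and linear speed of timer below 0.03 m/s and value of joint lid below 0.15 rad), for 0.2 s.
2. then the lid is lifted by the fingers (value of joint lid above 0.4 rad and contact force between the fingers and heater above 0.2 N), for 0.1 s.
At the end, for the whole second after the job is handed in: The gripper's fingers hold the lid still at 60 degrees (within 6 degrees) and nothing else carries it; the timer lies flat, face up and released on the mat, its centre within 35 mm of the mat's centre; beaker, sample rack and cassette stand within 20 mm of where they were (value of joint lid between 0.942 and 1.152 rad and velocity of joint lid between -0.06 and 0.06 rad/s and contact force between the fingers and heater above 0.3 N and contact force between timer and heater below 0.05 N and horizontal distance between timer and mat below 0.035 m and height (world z) of timer below 0.008 m and angle between each of timer, beaker, sample_rack, cassette's own z axis and vertical below 0.1 rad and contact force between timer and the fingers below 0.05 N and distance of each of beaker, sample_rack, cassette from where it was at the start of the episode below 0.02 m); the arm keeps its last pose, push and grip.
It fails at once if the timer is dropped (it falls free more than 30 mm above the bench) (contact force between timer and anything else below 0.005 N and height (world z) of timer above 0.03 m).
It fails at once if the lid is lifted while the timer is still on it (value of joint lid above 0.17 rad and contact force between timer and heater above 0.05 N).
It fails at once if the beaker is disturbed (moved by more than 20 mm or tipped) (distance of beaker from where it was at the start of the episode above 0.02 m or angle between beaker's own z axis and vertical above 0.2 rad).
It fails at once if the sample rack is disturbed (moved by more than 20 mm or tipped) (distance of sample_rack from where it was at the start of the episode above 0.02 m or angle between sample_rack's own z axis and vertical above 0.2 rad).
It fails at once if the cassette is disturbed (moved by more than 20 mm or tipped) (distance of cassette from where it was at the start of the episode above 0.02 m or angle between cassette's own z axis and vertical above 0.2 rad).
It also fails if it takes over 51 s, if anything falls off the work surface, if the arm or the gripper's body presses on something with over 40 N, if the wrist force passes 120 N, or if a joint passes its speed limit or range.

## Robot

A 7-joint arm with a two-finger parallel gripper is mounted at the origin on a cart in front of the work surface, level with it; the furniture and walls round the work are solid. World frame = base frame: x ahead of the robot, y to its left, z up, the work surface at z = 0. Lengths are in m, angles in rad, forces in N, time in s.
With the tool pointing down it reaches from about 0.4 to 0.85 m from the base axis. Payload 6.9 kg.
Tool frame: the origin (TCP) lies between the finger pads; the fingertips stand 19 mm ahead of it and the grasp point (between the pads) is the TCP (ctrl.tips_ahead is the distance from the TCP to the fingertips, in m); z points along the fingers, y is the direction in which the jaws open and shut (so a half turn about z gives the same grasp; the last joint's range is limited). The gripper opens to 85 mm and grips with 20 to 120 N. Pads are 22 mm wide; open, the fingers measure 114 mm over their backs; the gripper's body (76 mm by 85 mm) begins 54 mm behind the grasp point. The pads swing forward as they close: fully open they stand 13 mm farther back than shut.
Start: joints at [-1.24, 0.507, -0.238, 1.5, 0.126, 1.149, -0.155], TCP at [0.139, 0.609, 0.25] pointing down, gripper open.
Joint ranges: [-3.08, 3.08], [-0.24, 2.05], [-1.43, 1.35], [0, 2.5], [-1.52, 4.66], [0.17, 1.96], [-2.89, 2.89]. Speed limits (rad/s): [2.39, 2.39, 3.14, 3.14, 3.14, 3.14, 3.14].

## Interface

Orientations are given as a unit quaternion [w, x, y, z].
In Python, from station import ctrl, imaging, order, regions_of, tip_of gives the robot as it stands. The module is installed in compiled form; this text tells all that it offers.
- The arm moves only by the tool step_arm, never from a script. Its argument "commands" is one flat list of numbers, 5 for each row, row after row: the shift along the world's x, y, z in m, then the turn about the world's z in rad, then the finger opening in m, from 0 to 0.0854. A call has 1 to 10 rows; each row shifts and turns the commanded pose from where the row before left it; what a row does not reach is not made up. A row lasts 1/8 s, in which the tool goes at most 62.5 mm and 10.7 degrees, less where a joint would pass 70% of its speed; a pose out of reach is approached as far as the arm can. A call is refused whole if a number of a shift passes 0.0625 or a number of a turn 0.188, either way. A call with a gripper value outside its range is refused whole. The fingers move at their own pace and stop on an object; "squeeze" is the grip in N (left out, the last holds). Time passes only in rows, so rows that do not move let the fingers close. It gives the time, the measured TCP pose, the force and the opening at its end, in the units of the state.
- ctrl.get_state(): the state, without advancing time (a new reading comes with each control period).
- imaging.capture(name): name is "scene" or "top" or "wrist"; returns the picture (480x640x3 uint8, red, green, blue); there is no depth.
- imaging.get_calibration(name): a dict with "K" (3x3 intrinsics, pixels), "R" (3x3) and "t" (3): a world point X has camera coordinates R X + t. Camera axes: x right, y down, z forward; pixel columns grow to the right and rows downward; lengths in m; the calibration is good to about 2 mm. A picture is of the moment at which its call begins: read the wrist's pose just before it. get_calibration takes no time and is no camera call; for the wrist camera it gives the pose at the moment of the call.
- order.job_done(): hands the job in, once; it reports no verdict.
Trained networks look in the newest picture that a camera, given by its name, has taken for a name from the list of things; names that differ only in an ending like _2 or _b are one class to them, and where a whole thing is asked for, a point or a joint stands for the part that bears it (a point fixed in the world has none). Each returns a list of dicts, best first, with "score" (0 to 1); they miss things now and then, are a little off and sometimes report something else, mostly with a low value. They report only what shows in the picture. A call takes as long as a camera call. They do not tell look-alikes from the thing itself.
- regions_of(camera, name): "region" (480x640 bool, what is visible of it) and "xy" ([column, row] in pixels, amid what is visible of it).
- tip_of(camera, name): "xy" ([column, row] in pixels: a listed point, or the origin of a listed thing).
The state is a dict: "time": time; "joint_pos": joint angles; "dq": joint speeds; "joint_efforts": joint torques, N m; "ee_pos": TCP position; "ee_rot": TCP orientation; "force": force on the tool from outside, world axes, zero at the start; "ft_torque": the same for the moment, N m; "opening": opening from 0.0 (shut) to 1.0 (fully open).
Only numpy, scipy, OpenCV 4.12 (cv2) and the standard library are available. Lean on these libraries where they do the work, as an engineer would, in place of code of your own. Each camera call takes 0.05 s, during which the arm holds its last target.

## Working session

There is one attempt and no reset: what is moved stays moved. The work goes in short steps, Python scripts to look and compute and a tool call to move; the robot and the scene stay as the last step left them, time stands still between calls to the robot, and variables do not carry over. Pictures are saved under pics/ and viewed, and the job is handed in when it is done.

Besides the shell and the picture viewer there is one more tool, called after "Emit:" by a JSON object that holds its "name" and its "arguments", one argument or row to a line. step_arm: Moves the arm, as the interface text tells. Its arguments: {"type":"object","properties":{"commands":{"type":"array","items":{"type":"number"}},"squeeze":{"type":"number"}},"required":["commands"]}

```bash
mkdir -p pics; cat > h.py <<'E'
import numpy as np, cv2
from station import ctrl, imaging, order, regions_of, tip_of
def cap(n,f):
    im=imaging.capture(n); cv2.imwrite(f'pics/{f}.png',im[:,:,::-1]); return im
def ray(c,uv):
    d=np.linalg.inv(c['K'])@np.array([uv[0],uv[1],1.]); R=np.array(c['R']); t=np.array(c['t'])
    o=-R.T@t; d=R.T@d; return o,d/np.linalg.norm(d)
def atz(c,uv,z):
    o,d=ray(c,uv); return o+d*(z-o[2])/d[2]
def tri(l):
    A=np.zeros((3,3));b=np.zeros(3)
    for c,uv in l:
        o,d=ray(c,uv);P=np.eye(3)-np.outer(d,d);A+=P;b+=P@o
    X=np.linalg.solve(A,b)
    return X,[np.linalg.norm((np.eye(3)-np.outer(ray(c,u)[1],ray(c,u)[1]))@(X-ray(c,u)[0])) for c,u in l]
def proj(c,X):
    p=np.array(c['K'])@(np.array(c['R'])@np.array(X)+np.array(c['t']));return p[:2]/p[2]
E
python3 - <<'E'
from h import *
for n in ('scene','top'):
    cap(n,n+'0'); c=imaging.get_calibration(n); print(n, -np.array(c['R']).T@np.array(c['t']))
    for k in ('lid_grip','timer','mat','heater','beaker','sample_rack','cassette','lid_hinge'):
        print(k,[(np.round(d['xy']),round(d['score'],2)) for d in tip_of(n,k)[:4]])
print(ctrl.get_state())
E
```

```text
scene [-0.63075325 -0.69808179  0.9301079 ]
lid_grip [(array([295., 254.]), 0.94)]
timer [(array([384., 248.]), 0.86), (array([316., 237.]), 0.68), (array([397., 345.]), 0.67)]
mat [(array([232., 259.]), 0.63)]
heater [(array([316., 271.]), 0.7)]
beaker []
sample_rack [(array([244., 242.]), 0.77)]
cassette [(array([170., 253.]), 0.55), (array([317., 270.]), 0.5)]
lid_hinge [(array([329., 224.]), 0.87), (array([314., 272.]), 0.7)]
top [0.40141754 0.2152578  1.60819369]
lid_grip [(array([328., 300.]), 0.93), (array([326., 224.]), 0.69)]
timer [(array([364., 181.]), 0.76), (array([457., 321.]), 0.76), (array([324., 247.]), 0.66), (array([220., 261.]), 0.66)]
mat [(array([233., 296.]), 0.72)]
heater [(array([324., 257.]), 0.79)]
beaker [(array([404., 304.]), 0.8), (array([322., 250.]), 0.47)]
sample_rack [(array([220., 260.]), 0.95)]
cassette [(array([165., 327.]), 0.84)]
lid_hinge [(array([324., 219.]), 0.95)]
{'time': 0.9, 'joint_pos': array([-1.24053243,  0.50752715, -0.2376126 ,  1.50019159,  0.12569973,
        1.14889002, -0.15485977]), 'dq': array([ 0.00145397, -0.00112825, -0.0006588 ,  0.00040012, -0.00075479,
        0.00204201, -0.00035209]), 'joint_efforts': array([-7.91883849e-04, -6.20346236e+01, -2.18560763e+00, -2.49957973e+01,
        1.37184601e-02,  2.04245611e-03,  4.46859360e-06]), 'ee_pos': array([0.13931454, 0.60927258, 0.25026144]), 'ee_rot': array([-1.26975300e-05,  1.12182093e-01,  9.93687666e-01, -1.74930104e-05]), 'force': array([ 0.44511969, -0.28872895, -0.26220192]), 'ft_torque': array([-0.01354242,  0.02455007, -0.02586488]), 'opening': 1.0055886722823058}
```

View pics/scene0.png

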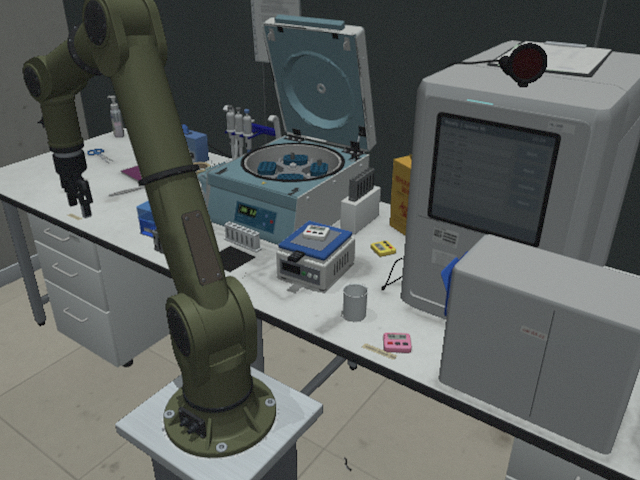

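View pics/top0.png

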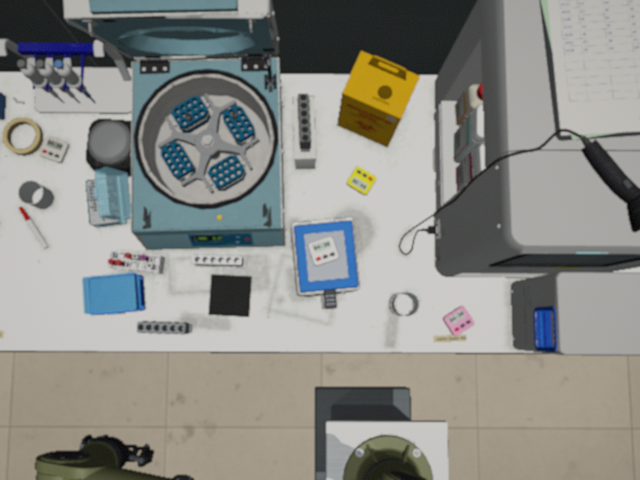

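Top view: heater at (325,256) with the white timer at (322,250), tongue at (330,298), mat at (230,296), rack at (218,261), cassette at (164,327) and beaker at (404,304). The pink (458,320) and yellow (361,180) timers are decoys.

```bash
python3 - <<'E'
from h import *
ct=imaging.get_calibration('top');cs=imaging.get_calibration('scene')
cap('top','t1');cap('scene','s1')
def best(cam,k,near):
    l=regions_of(cam,k); l=[d for d in l if np.hypot(*(np.array(d['xy'])-near))<15]; return l[0] if l else None
for k,nt,ns in (('timer',(322,250),(316,232)),('mat',(230,296),(236,259)),('lid_grip',(330,298),(295,254)),('sample_rack',(218,261),(243,237)),('cassette',(164,327),(170,253)),('beaker',(404,304),(355,302)),('lid',(325,256),(316,237))):
    a=best('top',k,nt);b=best('scene',k,ns)
    for nm,r,c in (('top',a,ct),('scene',b,cs)):
        if r is None: print(k,nm,None);continue
        m=r['region'].astype(np.uint8); rect=cv2.minAreaRect(np.argwhere(m)[:,::-1].astype(np.float32))
        print(k,nm,np.round(r['xy'],1),int(m.sum()),[np.round(x,1) for x in rect[:2]],round(rect[2],1))
    if a and b:
        X,e=tri([(ct,a['xy']),(cs,b['xy'])]);print('   tri',X.round(4),np.round(e,4))
    z={'timer':.131,'mat':.003,'lid_grip':.11,'sample_rack':.058,'cassette':.068,'beaker':.08,'lid':.113}[k]
    if a:
        m=a['region'].astype(np.uint8); pts=np.argwhere(m)[:,::-1]
        P=np.array([atz(ct,p,z)[:2] for p in pts]).astype(np.float32); r=cv2.minAreaRect(P*1000); print('   topworld',np.round(r[0],1),np.round(r[1],1),round(r[2],1))
X,e=tri([(ct,tip_of('top','lid_hinge')[0]['xy']),(cs,tip_of('scene','lid_hinge')[0]['xy'])]);print('hinge',X,e)
X,e=tri([(ct,tip_of('top','lid_grip')[0]['xy']),(cs,tip_of('scene','lid_grip')[0]['xy'])]);print('grip',X,e)
E
```

```text
timer top [322.9 247.6] 607 [array([322.7, 250.5]), array([24. , 26.2])] 71.6
timer scene [313.6 234.5] 335 [array([315., 233.]), array([14., 26.])] 90.0
   tri [0.5911 0.176  0.1119] [0.0061 0.0061]
   topworld [585.5 172.4] [60.1 65.5] 18.8
mat top [228.3 294.4] 1706 [array([228.5, 294.7]), array([42.5, 41.2])] 3.0
mat scene [233.8 259.1] 485 [array([235.4, 255.8]), array([21.5, 30.4])] 63.4
   tri [ 0.4863  0.417  -0.005 ] [0.0066 0.0066]
   topworld [480.6 420.4] [113.8 110.4] 87.9
lid_grip top None
lid_grip scene None
sample_rack top [216.1 262.1] 554 [array([218. , 260.5]), array([11., 52.])] 90.0
sample_rack scene [239.1 235.7] 731 [array([242.2, 237.2]), array([43.6, 19.9])] 21.8
   tri [0.5644 0.4522 0.0307] [0.0013 0.0013]
   topworld [566.7 442.4] [ 28.8 135.4] 0.3
cassette top [162.5 326.5] 612 [array([163. , 327.2]), array([54.1, 11.6])] 2.1
cassette scene None
   topworld [394.  577.1] [138.1  29.3] 88.1
beaker top [406.6 303.8] 593 [array([405.5, 303. ]), array([24., 29.])] 90.0
beaker scene [354.6 299.7] 807 [array([354.5, 301.5]), array([37., 23.])] 90.0
   tri [ 0.4557 -0.0464  0.0513] [0.0021 0.0021]
   topworld [458.  -40.4] [61.  74.2] 0.3
lid top [326.5 261.5] 3604 [array([325.8, 264.6]), array([87.2, 60.2])] 84.1
lid scene [313.1 242.1] 1384 [array([314.6, 240.9]), array([40.3, 65.5])] 52.0
   tri [0.5602 0.1623 0.1046] [0.0006 0.0006]
   topworld [552.6 164.2] [219.5 151.5] 5.6
hinge [0.6668933  0.17276525 0.11325519] [np.float64(0.0002722644136850499), np.float64(0.0002722644136850342)]
grip [0.46106407 0.15745231 0.10726988] [np.float64(0.0033926053884163485), np.float64(0.003392605388416476)]
```

```bash
python3 - <<'E'
from h import *
print(ctrl.tips_ahead, [a for a in dir(ctrl) if a[0]!='_'])
c=imaging.get_calibration('wrist'); s=ctrl.get_state(); print(-np.array(c['R']).T@np.array(c['t'])-s['ee_pos']); print(np.array(c['R']),c['K'])
E
```

```text
0.019 ['Unreachable', 'get_state', 'tips_ahead']
[-0.07675077  0.01785011  0.12319045]
[[ 0.22154581  0.97514939  0.00106383]
 [ 0.92761945 -0.21108359  0.30816532]
 [ 0.30073178 -0.06728591 -0.95133222]] [[425.01076738   0.         310.30861331]
 [  0.         425.01076738 233.50049864]
 [  0.           0.           1.        ]]
```

Emit:
{"name": "step_arm", "arguments": {
  "commands": [0.025,-0.03,0.01,-0.1,0.0854,0.04,-0.04,0.01,-0.1,0.0854,0.04,-0.04,0.01,-0.1,0.0854,0.04,-0.04,0.01,-0.1,0.0854,0.04,-0.04,0.01,-0.1,0.0854,0.04,-0.04,0.0,-0.1,0.0854,0.04,-0.04,0.0,-0.1,0.0854,0.04,-0.04,0.0,-0.1,0.0854,0.04,-0.04,0.0,-0.1,0.0854,0.04,-0.04,0.0,-0.1,0.0854]
}}

```text
time: 3.15
ee_pos: [0.5254, 0.218, 0.3005]
ee_rot: [0.0, 0.576, 0.817, 0.0]
force: [0.9, 0.9, -0.1]
opening: 0.998
```

```bash
cat > w.py <<'E'
from h import *
import sys
f=sys.argv[1]
c=imaging.get_calibration('wrist'); cap('wrist',f)
import pickle
out={}
for k,z in (('timer',.131),('lid_grip',.112),('mat',.003)):
    for d in regions_of('wrist',k)[:2]:
        m=d['region'].astype(np.uint8); pts=np.argwhere(m)[:,::-1]
        P=np.array([atz(c,p,z)[:2] for p in pts]).astype(np.float32); r=cv2.minAreaRect(P*1000); print(k,round(d['score'],2),np.round(d['xy']),np.round(r[0],1),np.round(r[1],1),round(r[2],1))
    for d in tip_of('wrist',k)[:2]: print('  tip',np.round(d['xy'],1),round(d['score'],2),atz(c,d['xy'],z if k!='timer' else .113)[:2].round(4))
E
python3 w.py w1
```

```text
timer 0.92 [361. 288.] [583.2 176.1] [59.1 68. ] 19.2
timer 0.59 [328. 252.] [549.5 179.9] [209.  157.3] 5.7
  tip [361.7 287.5] 0.57 [0.5874 0.1695]
  tip [207.3 253.7] 0.82 [0.4632 0.1553]
  tip [360.1 287.3] 0.47 [0.5864 0.1688]
mat 0.61 [350.   9.] [500.7 365.2] [76.1 26.6] 19.8
```

View pics/w1.png

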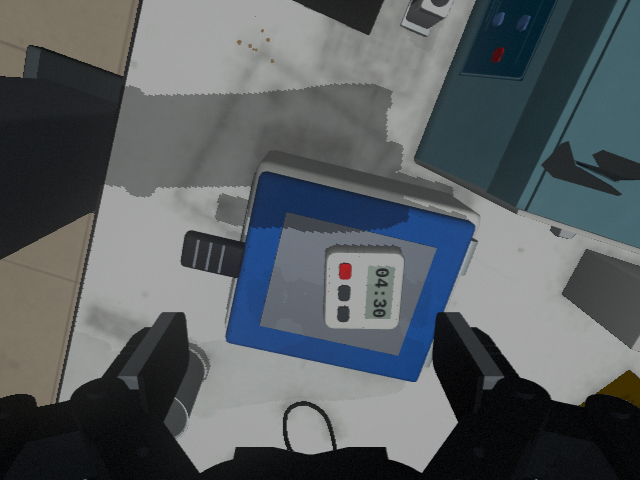

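Wrist view: timer at (363,288), its sides aligned with the jaws to within a degree or so. Tongue at (210,254).

Emit:
{"name": "step_arm", "arguments": {
  "commands": [0.03,-0.023,-0.04,0.0,0.0854,0.03,-0.023,-0.04,0.0,0.0854,0,0,-0.01,0,0.0854]
}}

```text
time: 3.88
ee_pos: [0.5842, 0.1716, 0.2074]
ee_rot: [-0.001, 0.575, 0.818, -0.002]
force: [0.2, 0.5, 1.0]
opening: 0.997
```

```bash
python3 w.py w2; python3 -c "
from h import *
s=ctrl.get_state();print(s['ee_pos'],s['force'])
c=imaging.get_calibration('wrist');print(proj(c,s['ee_pos']),[proj(c,[s['ee_pos'][0],s['ee_pos'][1],z]) for z in (.113,.131)])"
```

```text
timer 0.79 [513. 365.] [709.1 153.1] [ 4.1 30. ] 58.8
timer 0.59 [314. 254.] [584.3 175.2] [58.5 66.3] 18.7
  tip [310.5 249.8] 0.56 [0.5847 0.1711]
lid_grip 0.62 [252. 216.] [551.5 163.4] [215.  148.9] 6.0
  tip [ 87.5 203.5] 0.57 [0.4649 0.1552]
[0.58428857 0.17459844 0.21177121] [-0.32226576 -0.39159689  0.38206521]
[309.06155624 345.94565552] [array([308.94622376, 246.41357529]), array([308.95984171, 258.16588203])]
```

View pics/w2.png

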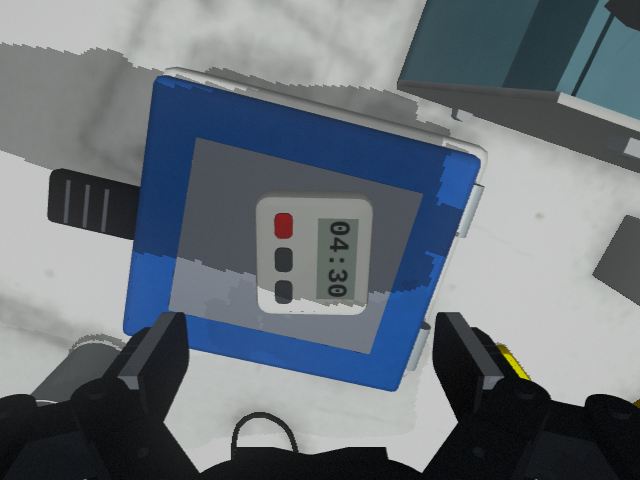

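Jaws straddle the timer (centre at (314,253), TCP projects to (309,258)). Fingertips when open are about 7 mm ahead of the TCP. Descending and gripping.

Emit:
{"name": "step_arm", "arguments": {
  "commands": [0.002,0.001,-0.03,0,0.0854,0,0,-0.03,0,0.0854,0,0,-0.018,0,0.0854,0,0,0,0,0.0854,0,0,0,0,0.0854],
  "squeeze": 30
}}

```text
time: 4.85
ee_pos: [0.5869, 0.1747, 0.1336]
ee_rot: [0.001, 0.575, 0.818, 0.001]
force: [-0.5, -0.4, -0.2]
opening: 1.004
```

Emit:
{"name": "step_arm", "arguments": {
  "commands": [0,0,-0.002,0,0.065,0,0,0,0,0.05,0,0,0,0,0.045,0,0,0,0,0.045,0,0,0,0,0.045,0,0,0,0,0.045,0,0,0,0,0.045,0,0,0,0,0.045]
}}

```text
time: 5.85
ee_pos: [0.5866, 0.1744, 0.1312]
ee_rot: [0.0, 0.575, 0.818, 0.001]
force: [-2.0, 0.3, 6.9]
opening: 0.69
```

```bash
python3 -c "
from h import *
cap('wrist','w3')
s=ctrl.get_state();print(s['ee_pos'],s['force'],s['opening'])"
```

```text
[0.58660396 0.17438084 0.13120051] [-2.03124897 -0.08281842  5.70443485] 0.6967683330194193
```

View pics/w3.png

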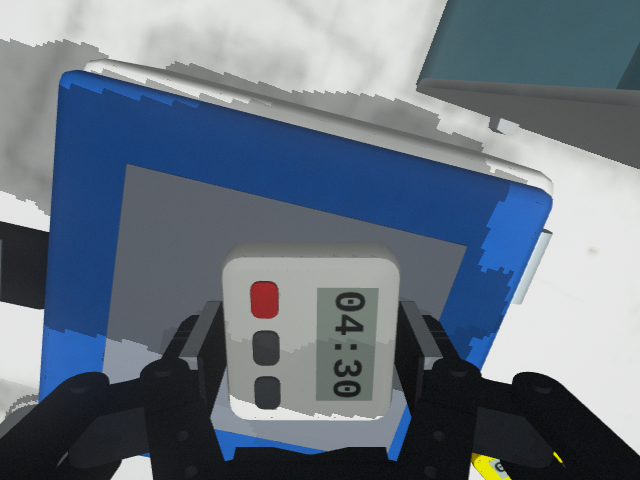

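Timer is between the pads at (310,330), opening ≈59 mm. Lifting.

Emit:
{"name": "step_arm", "arguments": {
  "commands": [0,0,0.01,0,0.045,0,0,0.02,0,0.045,0,0,0.03,0,0.045,0,0.01,0.03,0,0.045,-0.01,0.03,0.02,-0.05,0.045,-0.02,0.04,0,-0.07,0.045,-0.02,0.04,0,-0.07,0.045,-0.02,0.04,0,-0.07,0.045,-0.02,0.04,0,-0.08,0.045,-0.018,0.04,0,0,0.045]
}}

```text
time: 7.15
ee_pos: [0.4775, 0.4156, 0.2408]
ee_rot: [0.0, 0.705, 0.709, 0.0]
force: [-0.1, -0.6, 0.3]
opening: 0.689
```

```bash
python3 w.py w4; python3 -c "
from h import *
cap('scene','s4')
s=ctrl.get_state();print(s['ee_pos'],s['ee_rot'],s['force'],s['opening'])"
```

```text
timer 0.86 [309. 334.] [478.3 352. ] [107.5 126.3] 0.1
  tip [310.7 323.7] 0.81 [0.4786 0.3507]
lid_grip 0.58 [484. 470.] [584.  230.9] [25.2 98.3] 84.8
mat 0.56 [311. 180.] [479.9 421.8] [104.6 111.1] 87.5
  tip [311.9 187.6] 0.81 [0.4794 0.42  ]
[0.47928778 0.41279178 0.24053382] [ 3.45021491e-04  7.05798981e-01  7.08412083e-01 -8.82084470e-07] [ 0.16970171 -1.12287789 -0.47983202] 0.6938597944110501
```

View pics/w4.png

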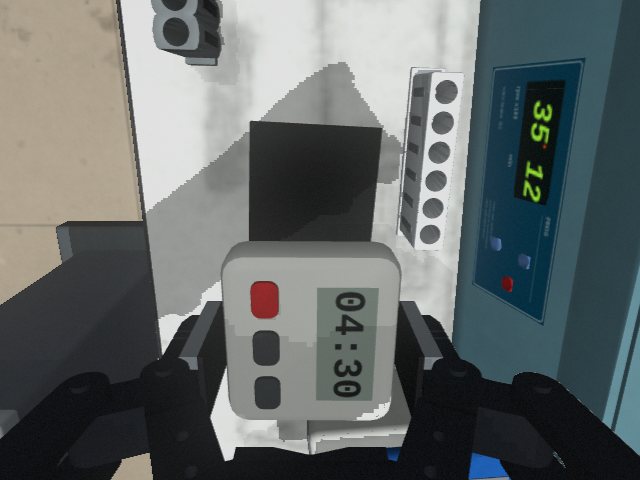

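View pics/s4.png

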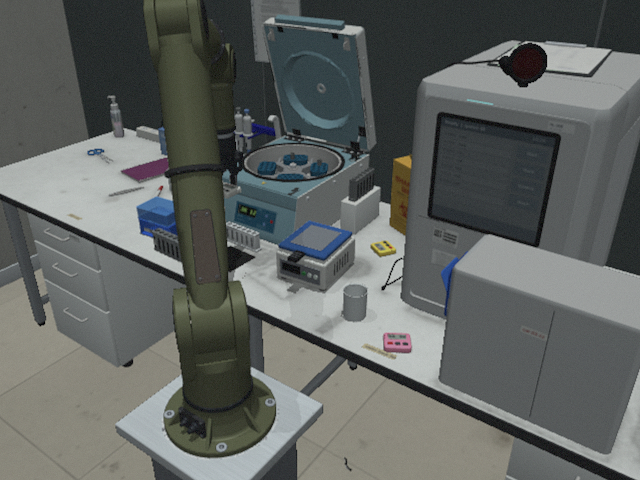

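Timer firmly held; the mat (249–381, from row 120) is centred ahead of it at about (0.480, 0.420). Lowering onto it.

Emit:
{"name": "step_arm", "arguments": {
  "commands": [0,0.006,-0.03,0,0.045,0,0,-0.045,0,0.045,0,0,-0.045,0,0.045,0,0,-0.045,0,0.045,0,0,-0.03,0,0.045,0,0,-0.015,0,0.045,0,0,0,0,0.045,0,0,0,0,0.045]
}}

```text
time: 8.55
ee_pos: [0.4793, 0.4206, 0.0317]
ee_rot: [0.0, 0.705, 0.709, 0.001]
force: [0.1, 0.2, -0.0]
opening: 0.692
```

Emit:
{"name": "step_arm", "arguments": {
  "commands": [0,0,-0.006,0,0.045,0,0,-0.003,0,0.045,0,0,-0.002,0,0.045,0,0,0,0,0.045,0,0,0,0,0.045]
}}

```text
time: 9.18
ee_pos: [0.4784, 0.4204, 0.0212]
ee_rot: [-0.0, 0.705, 0.709, 0.001]
force: [-2.9, -2.4, 14.9]
opening: 0.69
```

```bash
python3 -c "
from h import *
cap('wrist','w5')
s=ctrl.get_state();print(s['ee_pos'],s['force'],s['opening'])"
```

```text
[0.47843985 0.42044029 0.02122783] [-3.52083666 -2.83412265 14.85620755] 0.695202661844632
```

View pics/w5.png

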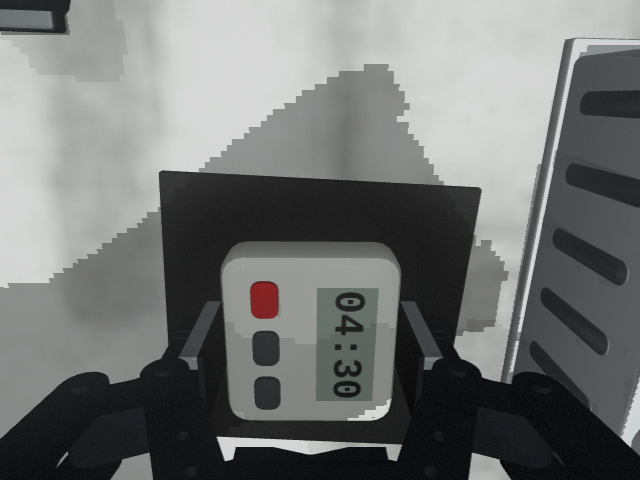

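Contact with the mat (15 N); the timer sits in the middle of it. Releasing with a limited opening, then rising.

Emit:
{"name": "step_arm", "arguments": {
  "commands": [0,0,0.001,0,0.064,0,0,0,0,0.072,0,0,0,0,0.072,0,0,0,0,0.072,0,0,0.01,0,0.072,0,0,0.03,0,0.072,0,0,0.05,0,0.072,0,0,0.05,0,0.072,0,0,0.05,0,0.072,0,0,0.0,0,0.072]
}}

```text
time: 10.48
ee_pos: [0.4803, 0.4215, 0.2157]
ee_rot: [0.0, 0.705, 0.709, 0.005]
force: [0.4, 0.1, -0.2]
opening: 0.843
```

```bash
python3 w.py w6; python3 -c "
from h import *
cap('top','t6')
s=ctrl.get_state();print(s['ee_pos'],s['force'],s['opening'])"
```

```text
timer 0.92 [306. 208.] [479.  448.6] [42.9 38.6] 88.9
timer 0.32 [430. 168.] [540.1 462.4] [96.8 28.3] 89.0
  tip [304.3 209. ] 0.7 [0.4779 0.4424]
lid_grip 0.35 [173.  35.] [412.1 528.5] [37.3 32.2] 0.4
mat 0.73 [307. 163.] [479.8 418.6] [111.  110.7] 87.3
mat 0.63 [519. 478.] [692.2 136.7] [ 9.1 36.4] 89.9
[0.47796139 0.41998037 0.20910901] [-0.75491778  0.54541732  0.230508  ] 0.8396542482613152
```

View pics/w6.png

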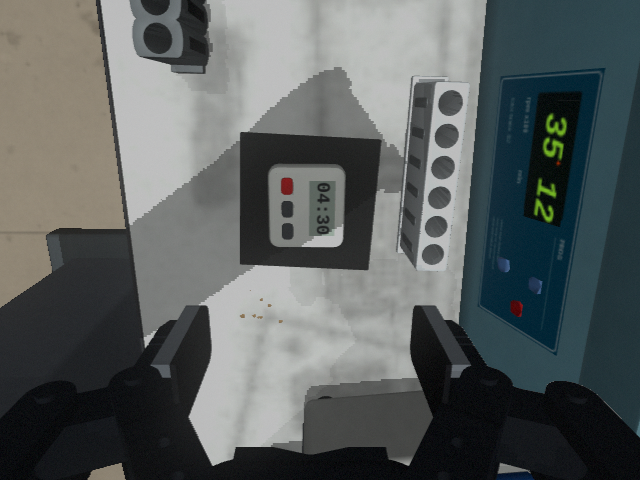

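Timer lies flat in the middle of the mat (306,207), released. Now to the tongue with the jaws turned along the heater's y.

Emit:
{"name": "step_arm", "arguments": {
  "commands": [-0.002,-0.02,0.005,0.14,0.0854,-0.002,-0.03,0.005,0.17,0.0854,-0.002,-0.03,0,0.17,0.0854,-0.002,-0.03,0,0.17,0.0854,-0.002,-0.03,0,0.17,0.0854,-0.002,-0.03,0,0.17,0.0854,-0.002,-0.03,0,0.17,0.0854,-0.002,-0.03,0,0.17,0.0854,-0.001,-0.025,0,0.17,0.0854,-0.001,-0.01,0,0.165,0.0854]
}}

```text
time: 12.12
ee_pos: [0.4602, 0.1533, 0.2199]
ee_rot: [-0.0, -0.052, 0.999, -0.0]
force: [1.6, -0.2, 0.2]
opening: 1.0
```

```bash
python3 w.py w7; python3 -c "
from h import *
cap('top','t7');cap('scene','s7')
s=ctrl.get_state();print(s['ee_pos'],s['ee_rot'],s['force'],s['joint_pos'])
n=s['ee_rot'];print('jaw ang',np.degrees(2*np.arctan2(n[2],n[1]))-90)
c=imaging.get_calibration('wrist');print(proj(c,[s['ee_pos'][0],s['ee_pos'][1],.112]))"
```

```text
timer 0.71 [611. 258.] [443.7 315.3] [41.2 37.9] 2.6
  tip [617.2 252.8] 0.7 [0.4491 0.3308]
lid_grip 0.7 [ 44. 180.] [445.5   8.6] [55.9 67.7] 83.3
lid_grip 0.66 [308. 354.] [533.3 161. ] [188.2 149. ] 6.0
  tip [311.1 238.6] 0.81 [0.4593 0.1541]
mat 0.57 [580. 247.] [478.3 410.5] [ 98.1 111.3] 87.9
[0.46027544 0.15594615 0.22016991] [-8.02824216e-05 -4.99085007e-02  9.98753790e-01  4.95882374e-05] [-0.04173682 -0.28673975  0.82076039] [-0.23782831  0.32327266 -0.18704624  1.90170939  0.07394355  0.92330535
  1.21060107]
jaw ang 95.72146983766376
[309.28434775 239.63067895]
```

View pics/w7.png

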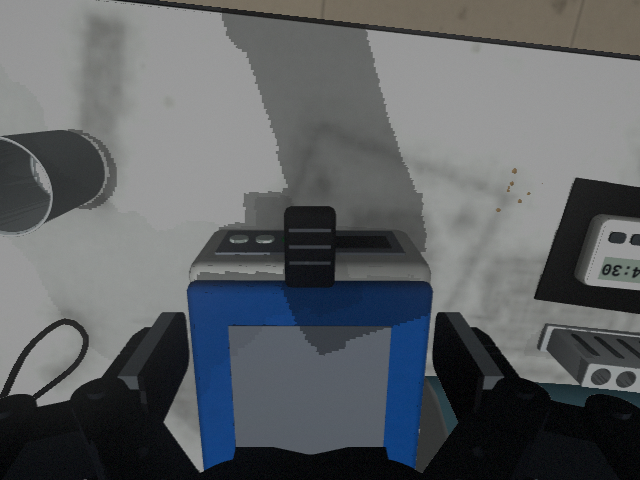

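View pics/s7.png

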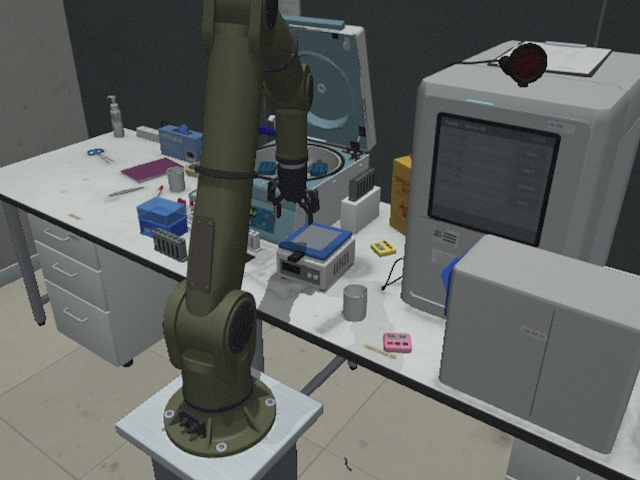

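Tongue at (310,239) lies exactly under the TCP's projection (309,240). Descending and pinching it.

Emit:
{"name": "step_arm", "arguments": {
  "commands": [0,0,-0.03,0,0.0854,0,0,-0.035,0,0.0854,0,0,-0.03,0,0.0854,0,0,-0.019,0,0.0854,0,0,0,0,0.0854,0,0,0,0,0.05,0,0,0,0,0.02,0,0,0,0,0.02,0,0,0,0,0.02,0,0,0,0,0.02],
  "squeeze": 40
}}

```text
time: 13.82
ee_pos: [0.461, 0.1529, 0.1074]
ee_rot: [0.001, -0.049, 0.999, -0.001]
force: [-0.8, -8.1, 10.2]
opening: 0.344
```

Emit:
{"name": "step_arm", "arguments": {
  "commands": [0,0,0,0,0.02,0,0,0,0,0.02]
}}

```text
time: 14.08
ee_pos: [0.461, 0.153, 0.1074]
ee_rot: [0.001, -0.049, 0.999, -0.001]
force: [-1.4, -8.3, 10.5]
opening: 0.344
```

```bash
python3 -c "
from h import *
cap('wrist','w8')
s=ctrl.get_state();print(s['ee_pos'],s['force'],s['opening'])"
```

```text
[0.46097126 0.15298223 0.1074195 ] [-1.12915544 -7.66314905  9.61791912] 0.34286236170736595
```

View pics/w8.png

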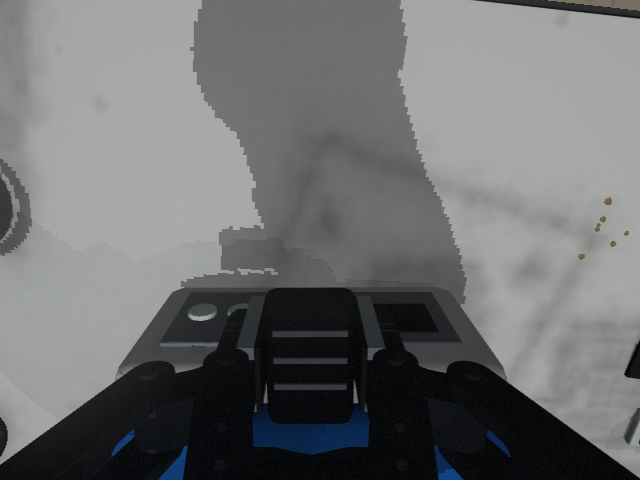

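```bash
python3 -c "
import numpy as np
t=np.radians([0,2,5,9,13,17,21,25,29,33,37,41,45,48,51,54,56,58,59.5,60])
f=.203*np.cos(t)-.007*np.sin(t); z=.203*np.sin(t)+.007*np.cos(t)
for a,df,dz in zip(np.degrees(t[1:]),-np.diff(f),np.diff(z)): print(round(a,1),*np.round([df*.995,df*.0995,dz],4))
print(f[0]-f[-1],z[-1]-z[0])"
```

```text
2.0 0.0004 0.0 0.0071
5.0 0.001 0.0001 0.0106
9.0 0.0022 0.0002 0.014
13.0 0.0032 0.0003 0.0138
17.0 0.0041 0.0004 0.0136
21.0 0.005 0.0005 0.0132
25.0 0.006 0.0006 0.0129
29.0 0.0068 0.0007 0.0124
33.0 0.0077 0.0008 0.0119
37.0 0.0085 0.0008 0.0113
41.0 0.0093 0.0009 0.0107
45.0 0.01 0.001 0.01
48.0 0.0079 0.0008 0.007
51.0 0.0083 0.0008 0.0066
54.0 0.0086 0.0009 0.0062
56.0 0.0059 0.0006 0.0039
58.0 0.006 0.0006 0.0037
59.5 0.0046 0.0005 0.0026
60.0 0.0016 0.0002 0.0008
0.10756217782649105 0.17230315696824106
```

Tongue is between the pads (310,350), opening ≈29 mm as expected. Lifting along the hinge arc, first half.

Emit:
{"name": "step_arm", "arguments": {
  "commands": [0,-0.001,0.007,0,0.02,0.001,0,0.0106,0,0.02,0.0022,0,0.014,0,0.02,0.0032,0,0.0138,0,0.02,0.0041,0,0.0136,0,0.02,0.005,0.0005,0.0132,0,0.02,0.006,0.0006,0.0129,0,0.02,0,0,0,0,0.02,0,0,0,0,0.02]
}}

```text
time: 15.25
ee_pos: [0.4818, 0.155, 0.1911]
ee_rot: [0.0, -0.05, 0.999, -0.0]
force: [1.3, -2.5, -1.9]
opening: 0.342
```

```bash
python3 -c "
from h import *
cap('scene','s9')
s=ctrl.get_state();print(s['ee_pos'],s['force'],s['opening'])"
```

```text
[0.48170984 0.15498639 0.19101283] [ 1.25843923 -2.83839931 -2.51018801] 0.3373925908237653
```

View pics/s9.png

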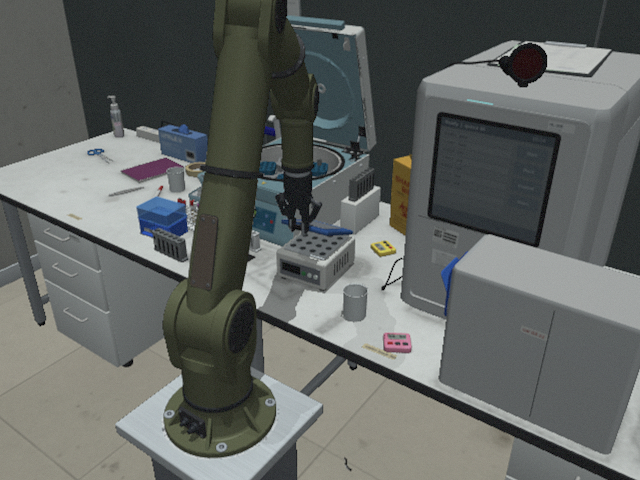

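Lid is up about 25° with the wells visible at (315,245). Second half.

Emit:
{"name": "step_arm", "arguments": {
  "commands": [0.0068,0.0007,0.0124,0,0.02,0.0077,0.0008,0.0119,0,0.02,0.0085,0.0008,0.0113,0,0.02,0.0093,0.0009,0.0107,0,0.02,0.01,0.001,0.01,0,0.02,0.0079,0.0008,0.007,0,0.02,0.0083,0.0008,0.0066,0,0.02,0.0086,0.0009,0.0062,0,0.02,0.0059,0.0006,0.0039,0,0.02,0.006,0.0006,0.0037,0,0.02]
}}

```text
time: 16.55
ee_pos: [0.5612, 0.163, 0.2751]
ee_rot: [-0.0, -0.05, 0.999, -0.0]
force: [-2.4, -4.6, -3.4]
opening: 0.344
```

Emit:
{"name": "step_arm", "arguments": {
  "commands": [0.0046,0.0005,0.0026,0,0.02,0.0016,0.0002,0.0008,0,0.02,0,0,0,0,0.02,0,0,0,0,0.02]
}}

```text
time: 17.05
ee_pos: [0.5669, 0.1636, 0.2783]
ee_rot: [-0.0, -0.05, 0.999, -0.0]
force: [-2.9, -5.6, -2.3]
opening: 0.344
```

```bash
python3 w.py w10; python3 -c "
from h import *
cap('scene','s10');cap('top','t10')
ct=imaging.get_calibration('top');cs=imaging.get_calibration('scene')
G=tip_of('top','lid_grip');g=tip_of('scene','lid_grip');print(G[:2],g[:2])
s=ctrl.get_state();print(s['ee_pos'],s['force'],s['opening'],s['time'])
if G and g:print(tri([(ct,G[0]['xy']),(cs,g[0]['xy'])]))
"
```

```text
timer 0.73 [190. 361.] [683.5  86.5] [17.7 29.2] 57.7
timer 0.58 [603. 118.] [481.6 338.2] [42.2 50.8] 0.5
  tip [202.1 374.9] 0.74 [0.7086 0.0915]
  tip [601.7 116.3] 0.73 [0.482  0.3474]
lid_grip 0.84 [311. 328.] [658.  173.6] [ 37.6 283.9] 5.8
lid_grip 0.31 [311. 216.] [579.  165.6] [196.3 283.6] 5.8
  tip [83.2 34.2] 0.45 [0.4666 0.012 ]
mat 0.76 [563. 117.] [479.2 417.7] [110.9 109.6] 87.4
mat 0.37 [312. 218.] [612.7 169. ] [271.1 390.7] 5.8
[{'xy': [168.0, 326.8], 'score': 0.47}] [{'xy': [310.6, 184.3], 'score': 0.97}]
[0.56693706 0.16358852 0.27831415] [-3.1761029  -5.19563496 -1.58219098] 0.34491514322562655 17.6
(array([0.49087348, 0.34638453, 0.30274092]), [np.float64(0.18661293301668996), np.float64(0.18661293301669)])
```

View pics/w10.png

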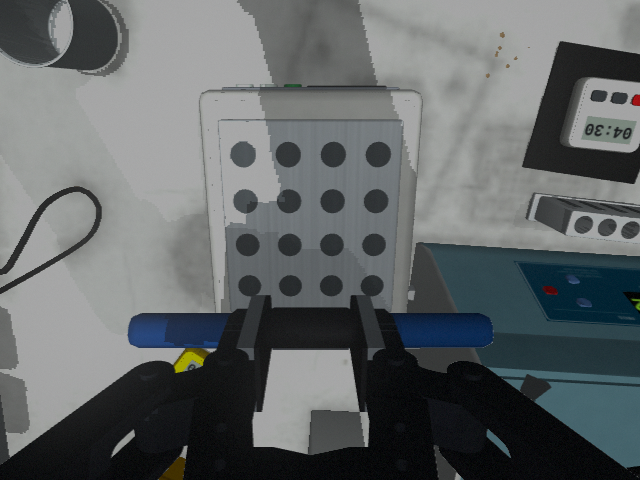

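View pics/s10.png

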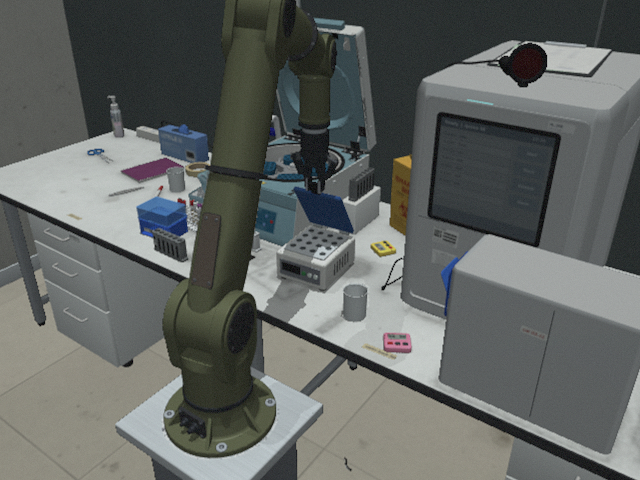

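View pics/t10.png

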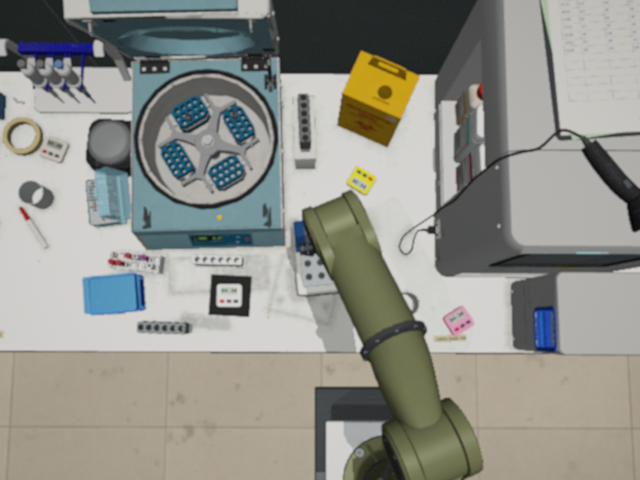

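Lid stands open by the tongue at (310,330) in the wrist view, and the timer sits on the mat. Checking that nothing creeps and comparing the neighbours' positions with the start.

Emit:
{"name": "step_arm", "arguments": {
  "commands": [0,0,0,0,0.02,0,0,0,0,0.02,0,0,0,0,0.02,0,0,0,0,0.02,0,0,0,0,0.02,0,0,0,0,0.02,0,0,0,0,0.02,0,0,0,0,0.02]
}}

```text
time: 18.6
ee_pos: [0.5669, 0.1636, 0.2783]
ee_rot: [-0.0, -0.05, 0.999, -0.0]
force: [-3.0, -5.4, -3.2]
opening: 0.342
```

```bash
python3 -c "
from h import *
b=cap('wrist','w11');a=cv2.imread('pics/w10.png')[:,:,::-1]
print('wrist shift',cv2.phaseCorrelate(*[cv2.cvtColor(np.ascontiguousarray(i[300:360,120:240]),6+1).astype(np.float32) for i in (a,b)]))
d=cv2.absdiff(a.copy(),b).max(2);print((d>40).sum())
t=cap('top','t11');o=cv2.imread('pics/top0.png')[:,:,::-1]
for n,(u,v) in dict(rack=(218,261),cass=(164,327),mat=(230,296)).items():
    w=slice(v-22,v+22),slice(u-40,u+40);print(n,cv2.phaseCorrelate(*[cv2.cvtColor(np.ascontiguousarray(i[w]),7).astype(np.float32) for i in (o,t)]))
s0=cv2.imread('pics/scene0.png');s1=cap('scene','s11')[:,:,::-1]
w=slice(275,330),slice(330,380);print('beaker',cv2.phaseCorrelate(*[cv2.cvtColor(np.ascontiguousarray(i[w]),6).astype(np.float32) for i in (s0,s1)]))
s=ctrl.get_state();p=s['ee_pos'];print(p,s['force'],s['time'])
for h in ((.664,.175),(.667,.173)): print(np.degrees(np.arctan2(p[2]-.1,((h[0]-p[0])*.995+(h[1]-p[1])*.0995)))-1.7)
"
```

```text
wrist shift ((0.008806250932337889, 0.026053117554912575), 0.9817719651593102)
4
rack ((0.024767733653213497, 0.5126648366193614), 0.997300222184923)
cass ((0.04213336156881553, 0.5359929673398725), 1.010642809205585)
mat ((-0.06981967722231985, 0.7897204577455099), 0.38751518885294595)
beaker ((0.09199032986847655, 0.0024010179311098057), 0.9323351962566375)
[0.56694877 0.16361197 0.27833078] [-2.07929005 -4.62136949 -2.05961202] 18.75
59.58373077018246
58.89979386346499
```

```bash
python3 -c "
from station import order
print(order.job_done())"
```

```text
the job is handed in; nothing more can be done
None
```

The timer is on the mat, and the lid is held open by its black tongue at about 59–60°. I handed the job in at about 18.8 s with the gripper still holding. No verdict was reported.

- **Timer:** I lifted it off the lid, lowered it until it touched the mat, and released it face up. The wrist view afterwards put it within a few mm of the mat's centre.
- **Lid angle:** This comes from the gripper position and the hinge position, which I measured two ways. They gave 59.6° and 58.9°.
- **Holding still:** Two pictures just over a second apart showed no movement of the lid. The grip stayed at 29 mm across the tongue.
- **Beaker, sample rack and cassette:** They show no real movement. The comparison gave 0.1 px for the beaker, and a uniform 0.5 px for the rack and cassette that I take to be an artifact of the method.
- **Checks that failed or disagreed:**
    - The network missed the raised tongue in the top view because the arm hides it, so I could not locate it from two cameras. I checked it against the wrist picture instead, which fits a 60° lid to within about 7 mm.
    - A steady sideways force of about 5 N on the gripper remains, because the pinch is slightly off-centre.

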